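# Uncouple the test gauge from the pressure outlet

### The job

Take the gauge off the pressure outlet. The amber filter bowl stands in the gauge's way out: first lift it away and stand it upright in the orange tray; then pull the coupler's spring sleeve right back until the gauge pops out and, with the sleeve still back, let go of it so that it snaps forward again; last, draw the gauge clear and set it gently in the tray, dial up. Leave the empty second coupler, the calibrator, the bottle and the wrench where they are.

Things in the scene. Friction and masses are not known exactly. Their poses are not given: they have to be found in the camera images.
- coupler (a point): Centre of the gauge coupler's steel spring sleeve (at rest), 75 mm above the table. x: level, along the coupler axis, the way the gauge comes out; z up. Sleeve: level cylinder 38 mm diameter, 42 mm long, with a 44 mm rim, 4 mm wide, at each end; 40 mm free below it. An aluminium block 107 mm high stands from -101 to -56 mm along x; the coupler's nose ends at +29 mm.
- sleeve (a joint): Travel of that sleeve in m: 0 = forward (home), 0.014 = fully back (-x of point coupler, towards the block). A spring holds it forward: 5 N at rest, 10 to 17 N when pulled back. From about 0.009 it unlocks the gauge, which a spring pusher drives out about 19 mm along +x; with the filter bowl still in the way it cannot come free.
- bed (a point): Centre of the top of the grey bed on which gauge and filter bowl stand, 53 mm above the table; axes as point coupler, on the same line. Bed 145 mm (x) by 53 mm (y), with a 6 mm high, 5 mm wide rail along each side (43 mm between them); at its +x end a yellow stop, 30 mm high, its face 64.5 mm from this point.
- coupler_b (a point): Centre of the sleeve of the identical but empty second coupler, parallel to the first and 88 mm from it towards -y of point coupler; on the same fixed station (blue base plate 12 mm high). Leave alone.
- sleeve_b (a joint): Travel in m of the sleeve of the empty second coupler (same scale); leave it at 0.
- gauge_c (a point): Centre of the gauge's black housing, a box 90 (x) by 40 (y) by 40 mm (z up; dial on top adds 4 mm), 0.3 kg. x points away from its brass plug, 19 mm thick, which sticks out 26 mm at the -x end, 2 mm above this point. Along x of point coupler this point starts at +78.5 mm, is at +97 to +102 after popping out, and from +101 the plug is wholly out: draw it straight out to there before lifting.
- filter_c (a point): Centre (half-way up) of the filter bowl: amber bowl with metal cap, upright cylinder 40 mm diameter, 72 mm high plus a brass stub to 80 mm; about 0.16 kg; stands on the bed between the gauge and the yellow stop, 40 mm below this point.
- tray: Fixed orange open tray, outside 160 mm (x) by 190 mm (y), walls 5 mm thick and 25 mm high, floor 5 mm thick; the origin is the centre of its underside, on the table.
- calibrator: Yellow handheld calibrator lying on the table, 150 by 85 by 40 mm; origin at the centre of its underside. Leave alone.
- bottle: White bottle with a red cap, upright, 52 mm diameter, 140 mm high, on the table beside the sleeve; origin at the centre of its underside. Leave alone.
- wrench: Steel wrench, 150 mm long, lying on the table beside the bed; origin at the middle of its underside, long axis x. Leave alone.
Mind the look-alikes: they are no part of the job. What is shaped like the part that bears gauge_c but green is not meant.

How it is judged:
By the outcome, as a careful person would: the job done as asked, in the order asked, and still so for the second after the job is handed in, with the robot touching nothing.
It also fails if it takes over 61 s, if anything falls off the work surface, if the arm or the gripper's body presses on something with over 40 N, if the wrist force passes 120 N, or if a joint passes its speed limit or range.

### The arm

A 7-joint arm with a two-finger parallel gripper is mounted at the origin on the work surface. World frame = base frame: x ahead of the robot, y to its left, z up, the work surface at z = 0. Lengths are in m, angles in rad, forces in N, time in s.
With the tool pointing down it reaches from about 0.425 to 0.925 m from the base axis. Payload 6.8 kg.
Tool frame: the origin (TCP) lies at the very end of the fingers, on their centre line; the grasp point (between the pads) lies 19 mm behind it (bot.grip_depth is the distance from the TCP to the grasp point, in m); z points along the fingers, y is the direction in which the jaws open and shut (so a half turn about z gives the same grasp; the last joint's range is limited). The gripper opens to 85 mm and grips with 20 to 120 N. Pads are 22 mm wide; open, the fingers measure 114 mm over their backs; the gripper's body (76 mm by 85 mm) begins 54 mm behind the grasp point. The pads swing forward as they close: fully open they stand 13 mm farther back than shut.
Start: joints at [1.114, 0.477, 0.022, 1.555, -0.011, 1.109, -0.083], TCP at [0.231, -0.634, 0.231] pointing down, gripper open.
Joint ranges: [-2.96, 2.96], [-0.34, 2.1], [-1.41, 1.46], [0.24, 2.44], [-1.37, 4.51], [0.17, 1.92], [-2.96, 2.96]. Speed limits (rad/s): [2.39, 2.39, 3.14, 3.14, 3.14, 3.14, 3.14].

### API

Orientations are given as a unit quaternion [w, x, y, z].
In Python, from station import bot gives the robot as it stands.
- The arm moves only by the tool step_arm, never from a script. Its argument "increments" is a list of rows, each a list of 7 numbers: the shift along the world's x, y, z in m, then the turn, a rotation vector about the world's x, y, z in degrees, then the gripper command: -1 is fully open, 1 is shut, values between are in proportion. In form: [[dx, dy, dz, rx, ry, rz, fingers], ...]. A call has 1 to 10 rows; each row is the pose to reach, as a shift and turn from the pose commanded when the call began; what a row does not reach only later rows make up. A row lasts 1/12 s, in which the tool goes at most 41.7 mm and 7.16 degrees, less where a joint would pass 70% of its speed; a pose out of reach is approached as far as the arm can. A call with a gripper value outside its range is refused whole. The fingers move at their own pace and stop on an object; "force" is the grip in N (left out, the last holds). Time passes only in rows, so rows that repeat a pose let the fingers close. It gives the time, the measured TCP pose, the force and the opening at its end, in the units of the state.
- bot.get_obs(): the state, without advancing time (a new reading comes with each control period).
- bot.read_camera(name): name is "side" or "top"; returns a dict with "color" (420x560x3 uint8, red, green, blue), "intrinsics" (3x3 intrinsics, pixels), "D" ([k1, k2, p1, p2, k3] as OpenCV has them; the pictures are not rectified), "extrinsics" (4x4, takes a point from camera to world coordinates). Camera axes: x right, y up, looking along -z (the intrinsics and any distortion apply to the point x, -y, -z); pixel columns grow to the right and rows downward; lengths in m; the calibration is good to about 2 mm. A picture is of the moment at which its call begins. There is no depth.
- bot.hand_in(): hands the job in, once; it reports no verdict.
Trained networks look in the newest picture that a camera, given by its name, has taken for a name from the list of things; names that differ only in an ending like _2 or _b are one class to them, and where a whole thing is asked for, a point or a joint stands for the part that bears it (a point fixed in the world has none). Each returns a list of dicts, best first, with "conf" (0 to 1); they miss things now and then, are a little off and sometimes report something else, mostly with a low value. They report only what shows in the picture. A call takes as long as a camera call. They do not tell look-alikes from the thing itself.
- bot.recognise(thing, camera): "location" ([column, row] as shares, 0 to 1, of the picture: columns of its width, rows of its height, amid what is visible of it).
- bot.place_of(thing, camera): "location" ([column, row] as shares, 0 to 1, of the picture: columns of its width, rows of its height: a listed point, or the origin of a listed thing).
The state is a dict: "t": time; "q": joint angles; "joint_vel": joint speeds; "joint_torque": joint torques, N m; "eef_pos": TCP position; "tool_rot": TCP orientation; "contact_force": force on the tool from outside, world axes, zero at the start; "torque": the same for the moment, N m; "gripper_width": opening from 0.0 (shut) to 1.0 (fully open).
Only numpy, scipy, OpenCV 4.12 (cv2) and the standard library are available. Lean on these libraries where they do the work, as an engineer would, in place of code of your own. Each camera call takes 0.05 s, during which the arm holds its last target.

## Working session

There is one attempt and no reset: what is moved stays moved. The work goes in short steps, Python scripts to look and compute and a tool call to move; the robot and the scene stay as the last step left them, time stands still between calls to the robot, and variables do not carry over. Pictures are saved under pics/ and viewed, and the job is handed in when it is done.

Besides the shell and the picture viewer there is one more tool, called after ">>>" as name([rows], argument=value, ...), one row to a line, values as JSON. step_arm: Moves the arm, as the interface text tells. Its arguments: {"type":"object","properties":{"increments":{"type":"array","items":{"type":"array","items":{"type":"number"}}},"force":{"type":"number"}},"required":["increments"]}

```bash
ls; mkdir -p pics; cat > h.py <<'E'
import numpy as np, cv2
from station import bot
def cam(n,save=None):
    c=bot.read_camera(n)
    if save: cv2.imwrite('pics/'+save,c['color'][:,:,::-1])
    return c
def ray(c,uv):
    K=np.array(c['intrinsics'],float);D=np.array(c['D'],float);T=np.array(c['extrinsics'])
    p=cv2.undistortPoints(np.array([[uv]],float),K,D)[0,0]
    d=T[:3,:3]@np.array([p[0],-p[1],-1.]);return T[:3,3],d
def atz(c,uv,z):
    o,d=ray(c,uv);return o+d*(z-o[2])/d[2]
def proj(c,P):
    K=np.array(c['intrinsics'],float);D=np.array(c['D'],float);T=np.array(c['extrinsics'])
    P=np.atleast_2d(P);q=(P-T[:3,3])@T[:3,:3];q=q*[1,-1,-1]
    return cv2.projectPoints(q,np.zeros(3),np.zeros(3),K,D)[0][:,0]
def tri(c1,u1,c2,u2):
    o1,d1=ray(c1,u1);o2,d2=ray(c2,u2);A=np.stack([d1,-d2],1);s=np.linalg.lstsq(A,o2-o1,rcond=None)[0]
    a=o1+s[0]*d1;b=o2+s[1]*d2;return (a+b)/2,np.linalg.norm(a-b)
E
python3 - <<'E'
from h import *
np.set_printoptions(precision=4,suppress=True)
ct=cam('top','top0.png');cs=cam('side','side0.png')
print(bot.get_obs())
for n in ['coupler','bed','gauge_c','filter_c','tray','coupler_b','bottle','calibrator','wrench']:
  for k,c in (('top',ct),('side',cs)):
    print(n,k,[(np.round(np.array(r['location'])*[560,420],1),round(r['conf'],2)) for r in bot.place_of(n,k)])
E
```

```text
pics
{'t': 0.1, 'q': array([ 1.1139,  0.4777,  0.0223,  1.5563, -0.0115,  1.1093, -0.0831]), 'joint_vel': array([ 0.0001, -0.0019,  0.0022,  0.0002,  0.0015, -0.0019,  0.001 ]), 'joint_torque': array([  0.0051, -59.7763,   1.6134, -28.1956,   0.0127,   0.0049,
        -0.    ]), 'eef_pos': array([ 0.2305, -0.6339,  0.2304]), 'tool_rot': array([-0.0008,  0.9848,  0.1735, -0.0002]), 'contact_force': array([ 0.719 , -0.5948, -0.7324]), 'torque': array([ 0.0541, -0.0536, -0.0117]), 'gripper_width': 0.9949294336168583}
coupler top [(array([305.4, 179.4]), 0.62), (array([291.6, 206.1]), 0.56)]
coupler side [(array([280.8, 206.9]), 0.77), (array([258.3, 185.2]), 0.57)]
bed top [(array([251.3, 193. ]), 0.72)]
bed side [(array([237.9, 237.5]), 0.75)]
gauge_c top [(array([260.1, 197.4]), 0.85), (array([175.1, 187.8]), 0.75), (array([376.2, 173.5]), 0.58)]
gauge_c side [(array([247.5, 223.9]), 0.83), (array([288.2, 148.5]), 0.79), (array([175.3, 315.5]), 0.69)]
filter_c top [(array([234. , 183.2]), 0.65)]
filter_c side [(array([378. , 165.9]), 0.64), (array([220.4, 232.1]), 0.6)]
tray top [(array([411.1, 250.8]), 0.96)]
tray side [(array([379.7, 165. ]), 0.86)]
coupler_b top [(array([305.4, 179.4]), 0.62), (array([291.6, 206.1]), 0.56)]
coupler_b side [(array([280.8, 206.9]), 0.77), (array([258.3, 185.2]), 0.57)]
bottle top [(array([279.1, 253.6]), 0.74)]
bottle side [(array([315.7, 258.5]), 0.61)]
calibrator top []
calibrator side [(array([240.9, 379.3]), 0.67)]
wrench top [(array([238.4, 230.9]), 0.76)]
wrench side [(array([269. , 283.1]), 0.71)]
```

View pics/top0.png

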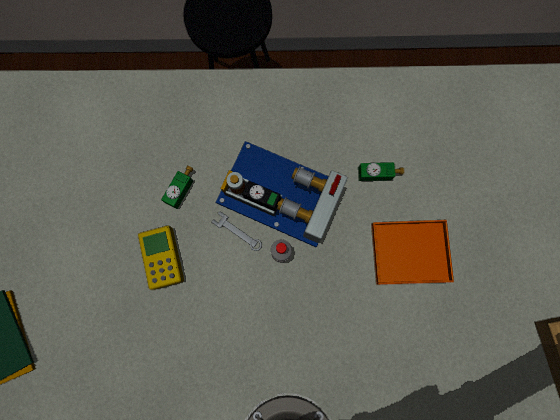

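View pics/side0.png

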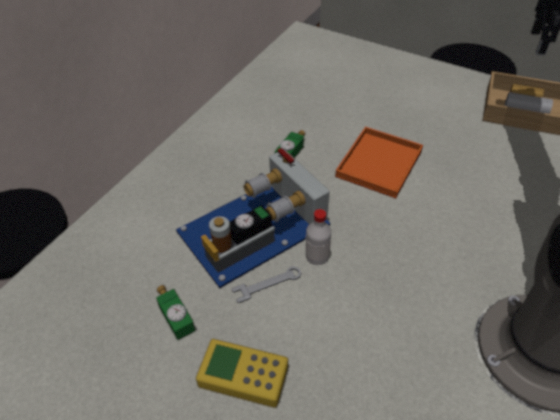

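Black gauge on the bed: top (260,195), side (247,222). The look-alikes are the green gauges at top (176,188) and (377,172), side (175,315) and (289,148), which I reject. Gauge coupler: top (292,207), side (281,207). The empty coupler is at top (305,178), side (258,185). The filter bowl is at top (235,181), side (220,232).

```bash
python3 - <<'E'
from h import *
np.set_printoptions(precision=4,suppress=True)
ct=cam('top');cs=cam('side')
P={'coupler':((291.6,206.1),(280.8,206.9)),'coupler_b':((305.4,179.4),(258.3,185.2)),'bed':((251.3,193),(237.9,237.5)),'gauge':((260.1,197.4),(247.5,223.9)),'filter':((234,183.2),(220.4,232.1)),'tray':((411.1,250.8),(379.7,165)),'bottle':((279.1,253.6),(315.7,258.5)),'wrench':((238.4,230.9),(269,283.1))}
for k,(a,b) in P.items():
    print(k,*tri(ct,a,cs,b))
for k,z in dict(coupler=.075,coupler_b=.075,bed=.053,gauge=.075,filter=.093,tray=0,bottle=0,wrench=0).items():
    print(k,atz(ct,P[k][0],z),atz(cs,P[k][1],z))
def crop(c,box,n):
    x,y,w,h=box;im=c['color'][y:y+h,x:x+w,::-1];cv2.imwrite('pics/'+n,cv2.resize(im,None,fx=5,fy=5,interpolation=cv2.INTER_CUBIC))
crop(ct,(205,140,155,115),'tc.png');crop(cs,(170,145,160,120),'sc.png')
for c in(ct,cs):print(c['extrinsics'])
E
```

```text
coupler [ 0.5771 -0.0157  0.0707] 0.004206992284477121
coupler_b [ 0.6513 -0.0506  0.0686] 0.004677594402750249
bed [0.6193 0.0886 0.0499] 0.0006416939494667267
gauge [0.6043 0.0655 0.078 ] 0.007391512222304114
filter [0.6323 0.1278 0.101 ] 1.692988880051958e-05
tray [ 0.47   -0.3341 -0.0148] 0.004784023425267904
bottle [ 0.4671  0.0182 -0.0047] 0.001978141164897202
wrench [ 0.525   0.1256 -0.0027] 0.00520818006306644
coupler [ 0.5783 -0.015   0.075 ] [ 0.573  -0.0128  0.075 ]
coupler_b [ 0.6473 -0.0509  0.075 ] [ 0.6502 -0.045   0.075 ]
bed [0.6183 0.0883 0.053 ] [0.6181 0.0907 0.053 ]
gauge [0.6014 0.0643 0.075 ] [0.6097 0.064  0.075 ]
filter [0.6343 0.1287 0.093 ] [0.6367 0.1226 0.093 ]
tray [ 0.471  -0.3288  0.    ] [ 0.4631 -0.3193  0.    ]
bottle [0.4658 0.0178 0.    ] [0.4666 0.0216 0.    ]
wrench [0.5271 0.1262 0.    ] [0.5214 0.1266 0.    ]
[[-0.0056  0.9817 -0.1903  0.3747]
 [-0.9999 -0.0084 -0.014   0.0108]
 [-0.0153  0.1902  0.9816  1.0804]
 [ 0.      0.      0.      1.    ]]
[[-0.8635  0.3644 -0.3487  0.1683]
 [-0.5042 -0.6393  0.5806  0.6719]
 [-0.0114  0.6772  0.7357  0.9438]
 [ 0.      0.      0.      1.    ]]
```

View pics/tc.png

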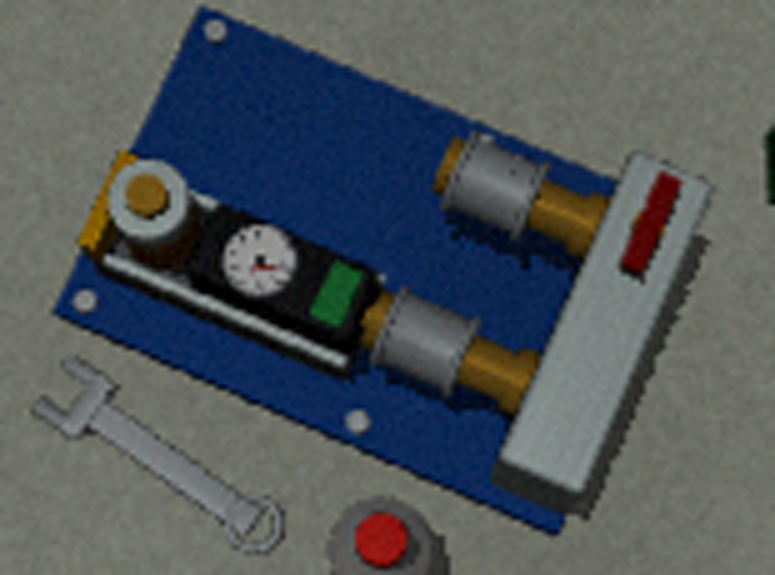

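View pics/sc.png

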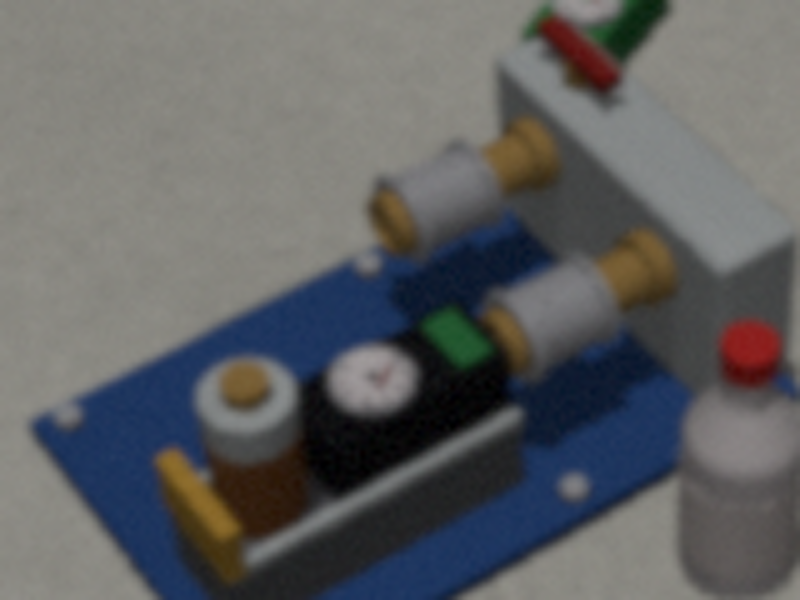

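The crops confirm the choice: a black gauge is plugged into the near coupler, with the bowl at its end and the yellow stop behind it. Next I fit the station pose to edge points picked in both crops.

```bash
cat > fit.py <<'E'
from h import *
from scipy.optimize import least_squares
np.set_printoptions(precision=4,suppress=True)
ct=cam('top');cs=cam('side')
# name, model fn(params)->local pt (m), top px crop, side px crop
def t(p):return (p[0]/5+205-.4,p[1]/5+140-.4)
def s(p):return (p[0]/5+170-.4,p[1]/5+145-.4)
# params x,y,yaw,xb,y1,y2
obs=[
 ('t',lambda p:(-.056,p[4],.107),(638,152)),('t',lambda p:(-.101,p[4],.107),(712,187)),
 ('t',lambda p:(-.056,p[5],.107),(495,462)),('t',lambda p:(-.101,p[5],.107),(582,492)),
 ('s',lambda p:(-.056,p[4],.107),(500,65)),('s',lambda p:(-.056,p[5],.107),(722,272)),
 ('s',lambda p:(-.101,p[5],.107),(795,235)),
 ('t',lambda p:(0,0,.075),(426,341)),('t',lambda p:(0,-.088,.075),(495,185)),
 ('s',lambda p:(0,0,.075),(554,313)),('s',lambda p:(0,-.088,.075),(438,192)),
 ('t',lambda p:(p[3]-.0725,.024,.059),(346,360)),('t',lambda p:(p[3]+.0645,.024,.059),(107,258)),
 ('s',lambda p:(p[3]-.0725,.024,.059),(522,412)),('s',lambda p:(p[3]+.0645,.024,.059),(248,556)),
]
def loc(p,q):
    c,s_=np.cos(p[2]),np.sin(p[2]);return np.array([p[0]+c*q[0]-s_*q[1],p[1]+s_*q[0]+c*q[1],q[2]])
def res(p):
    r=[]
    for k,f,uv in obs:
        c=ct if k=='t' else cs;o=p[6:8] if k=='t' else p[8:10]
        r.append(proj(c,loc(p,f(p)))[0]+o-(t(uv) if k=='t' else s(uv)))
    return np.concatenate([np.ravel(r),p[6:]*1.0])
r=least_squares(res,[.577,-.015,1.15,.11,-.12,.04,0,0,0,0],loss='soft_l1',x_scale=[.01,.01,.1,.01,.01,.01,1,1,1,1])
p=r.x
if __name__=='__main__':
    print(p,np.degrees(p[2]));print(np.round(res(p)[:-4].reshape(-1,2),2).tolist())
    for n,q in dict(bed=(p[3],0,.053),filt=(p[3]+.04,0,.093),gauge=(.0785,0,.073)).items():
        print(n,loc(p,q))
    # bowl: stub top centre z=.133, cap
    print('stub', atz(ct,np.array(t((145,194)))-p[6:8],.133),atz(cs,np.array(s((245,384)))-p[8:10],.133))
E
python3 fit.py
```

```text
[ 0.5742 -0.0102  1.1425  0.1051 -0.1208  0.0455  0.0749 -0.2377  0.1551
  0.4287] 65.46149310901289
[[-1.64, 0.24], [0.48, 0.39], [0.11, -0.84], [-0.01, 0.78], [-0.36, -1.41], [-0.18, 0.14], [1.85, -1.39], [-0.01, -0.3], [0.17, -0.05], [-0.5, 0.7], [0.15, 1.52], [0.37, 0.45], [-0.28, -0.44], [0.03, -0.76], [-0.25, 0.3]]
bed [0.6178 0.0854 0.053 ]
filt [0.6344 0.1218 0.093 ]
gauge [0.6068 0.0612 0.073 ]
stub [0.6352 0.1252 0.133 ] [0.6342 0.1267 0.133 ]
```

```bash
cat > ov.py <<'E'
from fit import *
def overlay(c,p,o,box,name,gx=.0785,f=5):
    x,y,w,h=box;im=cv2.resize(c['color'][y:y+h,x:x+w,::-1],None,fx=f,fy=f,interpolation=cv2.INTER_CUBIC)
    def line(a,b,col):
        u=[((proj(c,loc(p,q))[0]+o-[x,y]+.4)*f).astype(int).tolist() for q in(a,b)];cv2.line(im,u[0],u[1],col,1)
    def poly(P,col):
        for i in range(len(P)):line(P[i-1],P[i],col)
    a=np.linspace(0,2*np.pi,24,endpoint=False)
    for yb in(0,-.088):
        for xx in(-.021,.021):poly([(xx,yb+.022*np.cos(k),.075+.022*np.sin(k)) for k in a],(0,255,255))
    for z in(.053,.093):poly([(gx+i*.045,j*.02,z) for i,j in((1,1),(1,-1),(-1,-1),(-1,1))],(0,255,0))
    for z in(.053,.125):poly([(.148+.02*np.cos(k),.02*np.sin(k),z) for k in a],(255,0,255))
    poly([(p[3]+i*.0725,j*.0265,.059) for i,j in((1,1),(1,-1),(-1,-1),(-1,1))],(255,255,0))
    poly([(i,j,.107) for i,j in((-.056,p[4]),(-.101,p[4]),(-.101,p[5]),(-.056,p[5]))],(0,0,255))
    cv2.imwrite('pics/'+name,im)
if __name__=='__main__':
    overlay(ct,p,p[6:8],(205,140,155,115),'ovt.png');overlay(cs,p,p[8:10],(170,145,160,120),'ovs.png')
E
python3 ov.py
```

```text
(no output)
```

View pics/ovt.png

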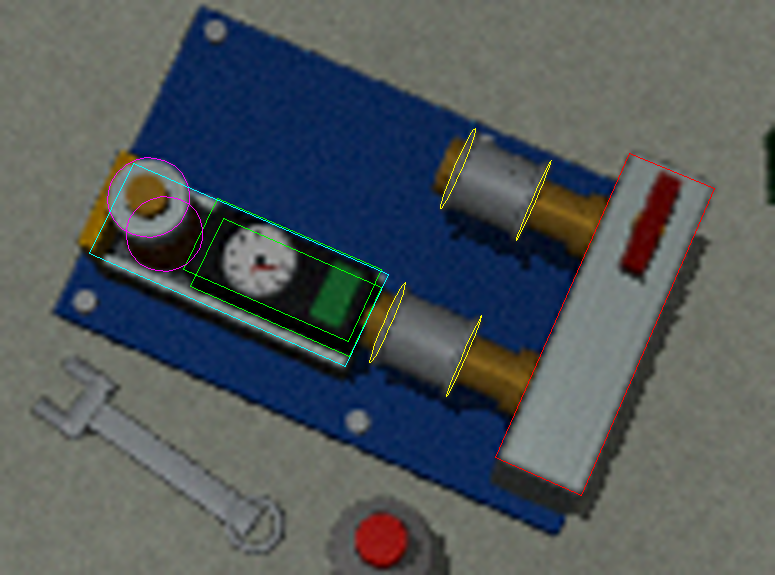

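View pics/ovs.png

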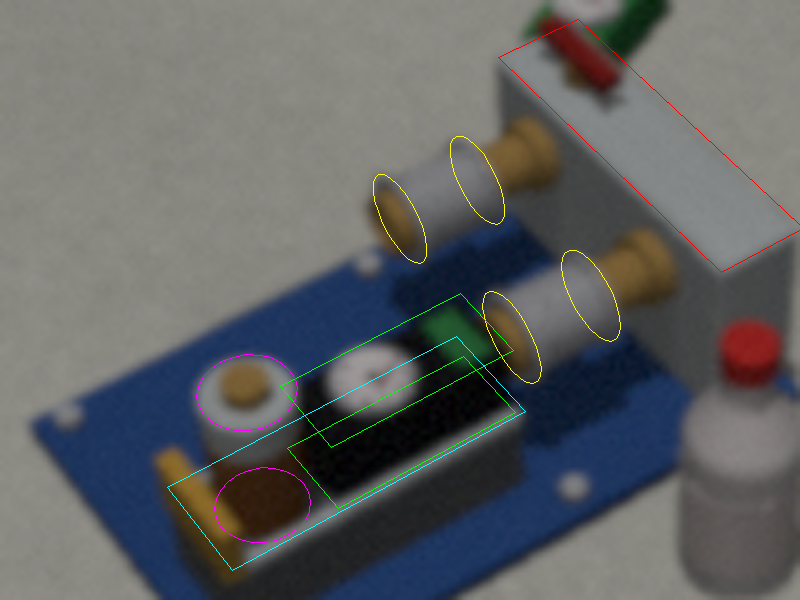

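The overlay fits to about 1–2 mm in both views (sleeve at top crop (426,341), bowl cap at (148,195)). Next is the tray pose, then the first move.

```bash
python3 - <<'E'
from h import *
np.set_printoptions(precision=4,suppress=True)
for n in('top','side'):
    c=cam(n);h=cv2.cvtColor(c['color'],cv2.COLOR_RGB2HSV)
    m=cv2.inRange(h,(5,180,60),(18,255,255))
    k,l,st,_=cv2.connectedComponentsWithStats(m);i=1+np.argmax(st[1:,4]);pts=np.argwhere(l==i)[:,::-1].astype(float)
    W=np.array([atz(c,q,.025 )[:2] for q in pts],np.float32);r=cv2.minAreaRect(W);print(n,st[i],r)
bot.get_obs
from fit import p,loc
def w(x,y=0):return loc(p,(x,y,0))[:2]
print('filter',w(.148),'coupler',w(0),'gauge97',w(.1),'xaxis',np.cos(p[2]),np.sin(p[2]))
E
```

```text
top [ 372  220   82   64 4479] ((0.46737709641456604, -0.32226768136024475), (0.159292533993721, 0.19281618297100067), 1.5825614929199219)
side [ 337  129   84   68 3429] ((0.46361222863197327, -0.30943337082862854), (0.15530633926391602, 0.19931279122829437), 1.5887725353240967)
filter [0.6356 0.1245] coupler [ 0.5742 -0.0102] gauge97 [0.6157 0.0808] xaxis 0.4153047084764651 0.9096823616610791
```

>>> step_arm([
  [0.405,0.759,0.02,0,0,45.5,-1],
  [0.405,0.759,0.02,0,0,45.5,-1],
  [0.405,0.759,0.02,0,0,45.5,-1],
  [0.405,0.759,0.02,0,0,45.5,-1],
  [0.405,0.759,0.02,0,0,45.5,-1],
  [0.405,0.759,0.02,0,0,45.5,-1],
  [0.405,0.759,0.02,0,0,45.5,-1],
  [0.405,0.759,0.02,0,0,45.5,-1],
  [0.405,0.759,0.02,0,0,45.5,-1],
  [0.405,0.759,0.02,0,0,45.5,-1],
])

```text
t: 2.33
eef_pos: [0.4273, -0.2651, 0.2414]
tool_rot: [0.0, 0.841, 0.541, 0.0]
contact_force: [0.5, -0.4, 0.5]
gripper_width: 1.003
```

>>> step_arm([
  [0.208,0.39,-0.03,0,0,0,-1],
  [0.208,0.39,-0.03,0,0,0,-1],
  [0.208,0.39,-0.03,0,0,0,-1],
  [0.208,0.39,-0.03,0,0,0,-1],
  [0.208,0.39,-0.03,0,0,0,-1],
  [0.208,0.39,-0.03,0,0,0,-1],
  [0.208,0.39,-0.03,0,0,0,-1],
  [0.208,0.39,-0.03,0,0,0,-1],
  [0.208,0.39,-0.03,0,0,0,-1],
  [0.208,0.39,-0.03,0,0,0,-1],
])

```text
t: 3.17
eef_pos: [0.6232, 0.1016, 0.2127]
tool_rot: [0.0, 0.841, 0.541, 0.0]
contact_force: [-0.2, -0.7, 0.4]
gripper_width: 0.996
```

>>> step_arm([
  [0.012,0.023,-0.02,0,0,0,-1],
  [0.012,0.023,-0.06,0,0,0,-1],
  [0.012,0.023,-0.095,0,0,0,-1],
  [0.012,0.023,-0.125,0,0,0,-1],
  [0.012,0.023,-0.125,0,0,0,-1],
  [0.012,0.023,-0.125,0,0,0,-1],
])

```text
t: 3.67
eef_pos: [0.6335, 0.1226, 0.0867]
tool_rot: [-0.001, 0.841, 0.541, -0.002]
contact_force: [1.4, 0.0, 1.4]
gripper_width: 1.001
```

```bash
cat > look.py <<'E'
import sys
from h import *
a=sys.argv  # tag, top box, side box
ims=[]
for n,b in(('top',a[2]),('side',a[3])):
    x,y,w,h=map(int,b.split(','));c=cam(n);im=c['color'][y:y+h,x:x+w,::-1]
    cv2.imwrite('pics/raw_%s_%s.png'%(a[1],n),c['color'][:,:,::-1])
    ims.append(cv2.resize(im,(400,int(400*h/w)),interpolation=cv2.INTER_CUBIC))
H=max(i.shape[0] for i in ims);ims=[cv2.copyMakeBorder(i,0,H-i.shape[0],0,0,0) for i in ims]
cv2.imwrite('pics/%s.png'%a[1],np.hstack(ims))
o=bot.get_obs();print(o['t'],o['eef_pos'].round(4),o['contact_force'].round(1),round(o['gripper_width'],3))
E
python3 look.py bowl1 190,130,160,120 160,130,170,130
```

```text
3.7667 [0.6359 0.1234 0.09  ] [-0.1 -0.4  1.5] 0.998
```

View pics/bowl1.png

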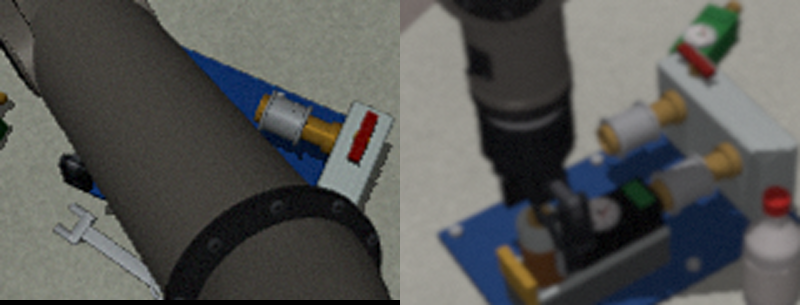

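The side view (545,230) shows the fingers straddling the amber bowl. Closing.

>>> step_arm([
  [0,0,0,0,0,0,1],
  [0,0,0,0,0,0,1],
  [0,0,0,0,0,0,1],
  [0,0,0,0,0,0,1],
  [0,0,0,0,0,0,1],
  [0,0,0,0,0,0,1],
  [0,0,0,0,0,0,1],
  [0,0,0,0,0,0,1],
], force=40)

```text
t: 4.43
eef_pos: [0.6349, 0.1231, 0.089]
tool_rot: [0.0, 0.841, 0.541, 0.001]
contact_force: [-1.4, -0.1, 7.1]
gripper_width: 0.458
```

>>> step_arm([
  [0,0,0.01,0,0,0,1],
  [0,0,0.03,0,0,0,1],
  [0,0,0.06,0,0,0,1],
  [0,0,0.1,0,0,0,1],
  [0,0,0.12,0,0,0,1],
  [0,0,0.12,0,0,0,1],
])

```text
t: 4.93
eef_pos: [0.6372, 0.1242, 0.2141]
tool_rot: [0.001, 0.841, 0.541, 0.004]
contact_force: [0.4, 0.6, -1.9]
gripper_width: 0.458
```

```bash
python3 look.py bowl2 190,130,160,120 160,130,170,130
```

```text
5.0333 [0.6345 0.1228 0.2085] [-0.8  0.1 -3.2] 0.461
```

View pics/bowl2.png

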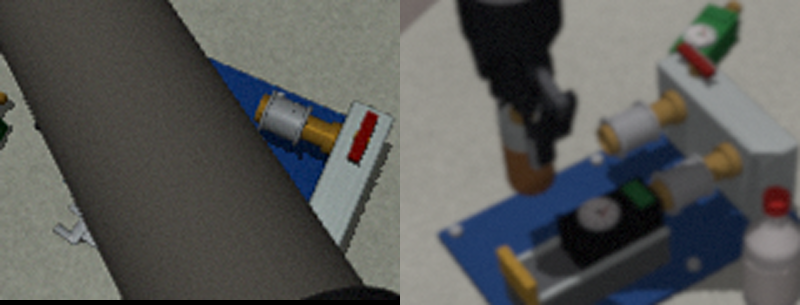

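The bowl is held upright (side crop (525,150)) and the bed is clear apart from the gauge.

>>> step_arm([
  [-0.13,-0.385,0.0,0,0,0,1],
  [-0.13,-0.385,0.0,0,0,0,1],
  [-0.13,-0.385,0.0,0,0,0,1],
  [-0.13,-0.385,0.0,0,0,0,1],
  [-0.13,-0.385,0.0,0,0,0,1],
  [-0.13,-0.385,0.0,0,0,0,1],
  [-0.13,-0.385,0.0,0,0,0,1],
  [-0.13,-0.385,0.0,0,0,0,1],
  [-0.13,-0.385,0.0,0,0,0,1],
  [-0.13,-0.385,0.0,0,0,0,1],
])

```text
t: 5.87
eef_pos: [0.5008, -0.2657, 0.2056]
tool_rot: [-0.001, 0.842, 0.539, -0.002]
contact_force: [-0.6, -0.5, -2.5]
gripper_width: 0.46
```

>>> step_arm([
  [0,0,-0.03,0,0,0,1],
  [0,0,-0.065,0,0,0,1],
  [0,0,-0.1,0,0,0,1],
  [0,0,-0.13,0,0,0,1],
  [0,0,-0.145,0,0,0,1],
  [0,0,-0.15,0,0,0,1],
  [0,0,-0.15,0,0,0,1],
])

```text
t: 6.45
eef_pos: [0.5023, -0.2611, 0.0552]
tool_rot: [-0.002, 0.841, 0.541, -0.001]
contact_force: [-0.7, -0.8, -2.1]
gripper_width: 0.457
```

```bash
python3 look.py bowl3 350,190,130,110 300,100,170,130
```

```text
6.55 [ 0.5046 -0.262   0.058 ] [-0.6  0.8 -1.4] 0.454
```

View pics/bowl3.png

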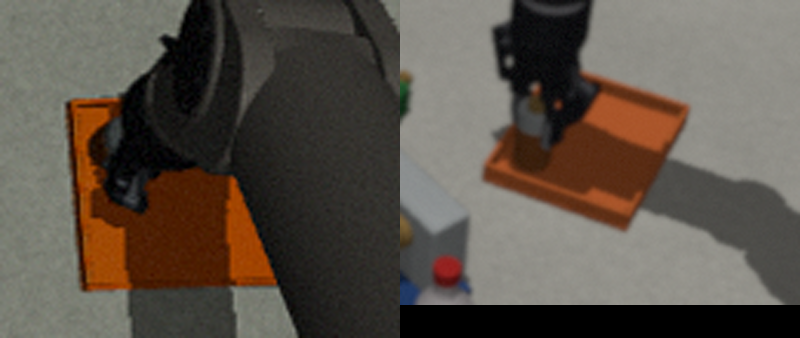

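The bowl is above the tray's near-left corner with clear walls (side crop (530,150)). Lowering the last 16 mm slowly.

>>> step_arm([
  [0,0,-0.005,0,0,0,1],
  [0,0,-0.009,0,0,0,1],
  [0,0,-0.012,0,0,0,1],
  [0,0,-0.014,0,0,0,1],
  [0,0,-0.015,0,0,0,1],
  [0,0,-0.016,0,0,0,1],
  [0,0,-0.016,0,0,0,1],
])

```text
t: 7.13
eef_pos: [0.5044, -0.262, 0.0417]
tool_rot: [-0.0, 0.841, 0.541, -0.0]
contact_force: [-0.1, 0.0, -1.6]
gripper_width: 0.458
```

>>> step_arm([
  [0,0,-0.001,0,0,0,1],
  [0,0,-0.002,0,0,0,1],
  [0,0,-0.002,0,0,0,1],
])

```text
t: 7.38
eef_pos: [0.5047, -0.2621, 0.041]
tool_rot: [0.0, 0.841, 0.541, -0.0]
contact_force: [-4.7, 0.9, 8.9]
gripper_width: 0.457
```

Contact (8.9 N). Releasing.

>>> step_arm([
  [0,0,0,0,0,0,-0.1],
  [0,0,0,0,0,0,-0.5],
  [0,0,0,0,0,0,-0.7],
  [0,0,0,0,0,0,-0.7],
  [0,0,0.02,0,0,0,-0.7],
  [0,0,0.05,0,0,0,-0.7],
  [0,0,0.09,0,0,0,-0.7],
  [0,0,0.13,0,0,0,-0.7],
  [0,0,0.16,0,0,0,-0.7],
])

```text
t: 8.13
eef_pos: [0.5052, -0.2622, 0.2029]
tool_rot: [0.001, 0.841, 0.541, 0.001]
contact_force: [0.5, 0.2, -0.5]
gripper_width: 0.849
```

```bash
python3 look.py bowl4 350,190,130,110 300,100,170,130
```

```text
8.2333 [ 0.5079 -0.2632  0.2056] [ 0.1 -0.1 -0.1] 0.846
```

View pics/bowl4.png

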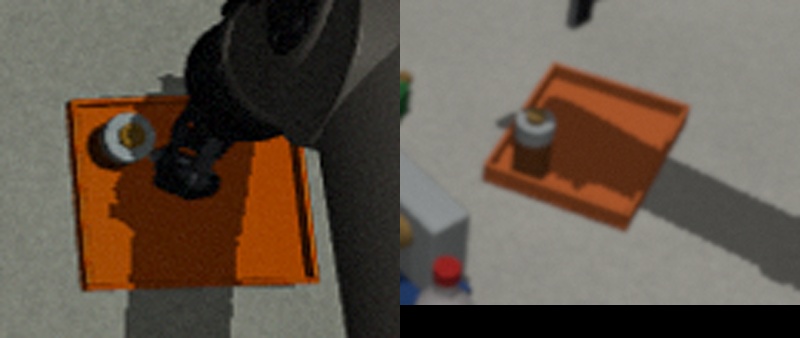

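The bowl stands upright in the tray (top crop (125,138), side crop (533,145)). Moving to the sleeve.

>>> step_arm([
  [0.069,0.252,0,0,0,0,-0.45],
  [0.069,0.252,0,0,0,0,-0.45],
  [0.069,0.252,0,0,0,0,-0.45],
  [0.069,0.252,0,0,0,0,-0.45],
  [0.069,0.252,0,0,0,0,-0.45],
  [0.069,0.252,0,0,0,0,-0.45],
  [0.069,0.252,-0.02,0,0,0,-0.45],
  [0.069,0.252,-0.05,0,0,0,-0.45],
  [0.069,0.252,-0.06,0,0,0,-0.45],
  [0.069,0.252,-0.06,0,0,0,-0.45],
])

```text
t: 9.07
eef_pos: [0.5708, -0.0107, 0.1364]
tool_rot: [-0.002, 0.841, 0.541, -0.003]
contact_force: [-0.9, 0.2, -0.0]
gripper_width: 0.727
```

```bash
python3 look.py sl1 190,130,160,120 190,130,150,120;
```

```text
9.1667 [ 0.5732 -0.0111  0.1397] [0.5 0.1 0.9] 0.723
```

View pics/sl1.png

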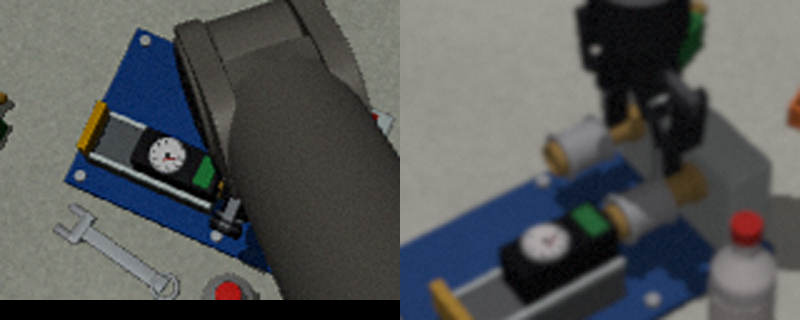

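The near finger sits beside the sleeve (side crop (670,150)). Descending.

>>> step_arm([
  [0,0,-0.02,0,0,0,-0.45],
  [0,0,-0.035,0,0,0,-0.45],
  [0,0,-0.05,0,0,0,-0.45],
  [0,0,-0.06,0,0,0,-0.45],
  [0,0,-0.07,0,0,0,-0.45],
  [0,0,-0.08,0,0,0,-0.45],
  [0,0,-0.086,0,0,0,-0.45],
  [0,0,-0.086,0,0,0,-0.45],
])

```text
t: 9.83
eef_pos: [0.5729, -0.0102, 0.0528]
tool_rot: [-0.0, 0.841, 0.541, -0.001]
contact_force: [-0.1, 0.0, 0.2]
gripper_width: 0.721
```

```bash
python3 look.py sl2 190,130,160,120 230,150,100,90;
```

```text
9.9333 [ 0.5736 -0.01    0.054 ] [0.7 0.3 0.1] 0.723
```

View pics/sl2.png

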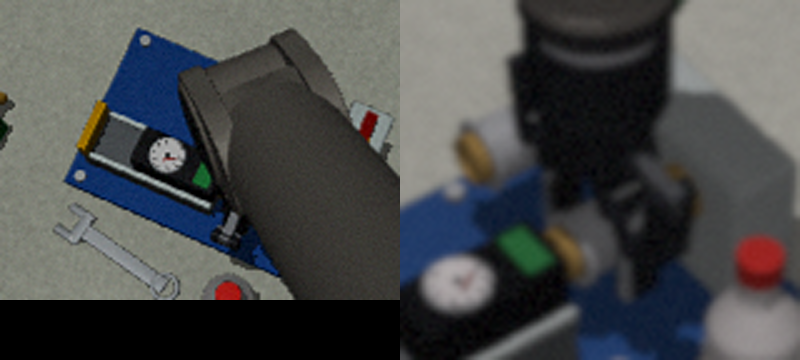

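>>> step_arm([
  [0,0,0,0,0,0,0.2],
  [0,0,0,0,0,0,0.5],
  [0,0,0,0,0,0,1],
  [0,0,0,0,0,0,1],
  [0,0,0,0,0,0,1],
  [0,0,0,0,0,0,1],
  [0,0,0,0,0,0,1],
], force=60)

```text
t: 10.52
eef_pos: [0.573, -0.0096, 0.0547]
tool_rot: [-0.0, 0.841, 0.541, -0.0]
contact_force: [-3.9, 1.2, 6.3]
gripper_width: 0.418
```

>>> step_arm([
  [-0.001,-0.002,0,0,0,0,1],
  [-0.002,-0.004,0,0,0,0,1],
  [-0.0025,-0.0055,0,0,0,0,1],
  [-0.003,-0.007,0,0,0,0,1],
  [-0.004,-0.009,0,0,0,0,1],
  [-0.005,-0.011,0,0,0,0,1],
  [-0.005,-0.011,0,0,0,0,1],
])

```text
t: 11.1
eef_pos: [0.5695, -0.0175, 0.0547]
tool_rot: [-0.001, 0.841, 0.542, 0.002]
contact_force: [1.1, 8.5, 1.8]
gripper_width: 0.419
```

```bash
python3 look.py sl3 190,130,160,120 210,150,130,110;
```

```text
11.2 [ 0.5695 -0.0173  0.0547] [0.7 8.3 1.3] 0.413
```

View pics/sl3.png

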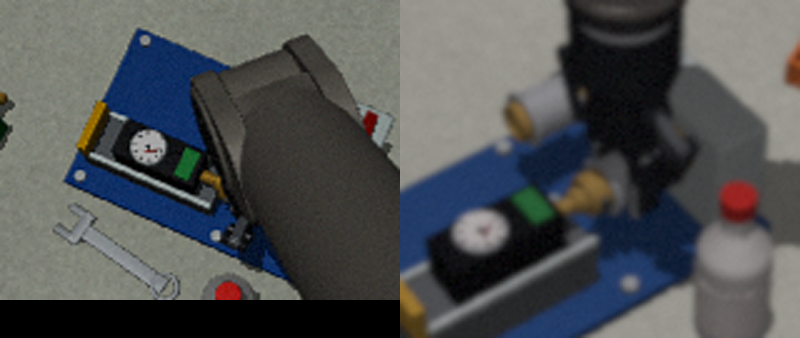

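The gauge has popped out (top crop (150,148); plug visible at (215,183)). I keep pulling to full travel.

>>> step_arm([
  [-0.001,-0.0025,0,0,0,0,1],
  [-0.0025,-0.005,0,0,0,0,1],
  [-0.0035,-0.0075,0,0,0,0,1],
  [-0.0035,-0.0075,0,0,0,0,1],
  [-0.0035,-0.0075,0,0,0,0,1],
])

```text
t: 11.62
eef_pos: [0.5673, -0.0223, 0.0548]
tool_rot: [-0.002, 0.84, 0.542, 0.004]
contact_force: [5.4, 13.2, -3.6]
gripper_width: 0.416
```

About 13.9 mm of travel at 14 N: the sleeve is fully back. Letting go here.

>>> step_arm([
  [0,0,0,0,0,0,-0.5],
  [0,0,0,0,0,0,-0.5],
  [0,0,0,0,0,0,-0.5],
  [0,0,0,0,0,0,-0.5],
  [0,0,0,0,0,0,-0.5],
])

```text
t: 12.03
eef_pos: [0.5647, -0.0292, 0.0538]
tool_rot: [0.0, 0.841, 0.541, -0.0]
contact_force: [-1.1, -0.1, 0.2]
gripper_width: 0.75
```

```bash
python3 look.py sl4 190,130,160,120 210,150,130,110;
```

```text
12.1333 [ 0.5648 -0.029   0.0538] [-1.  -0.6 -0.2] 0.75
```

View pics/sl4.png

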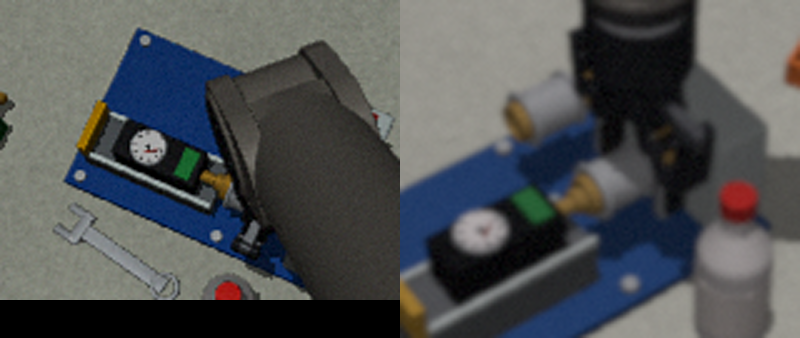

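The sleeve is home again (front rim by the nose, side crop (610,185)). Going up and over the gauge.

>>> step_arm([
  [0,0,0.03,0,0,0,-0.5],
  [0,0,0.065,0,0,0,-0.5],
  [0,0,0.1,0,0,0,-0.5],
  [0.02,0.043,0.11,0,0,0,-0.5],
  [0.036,0.078,0.11,0,0,0,-0.5],
  [0.0505,0.109,0.1,0,0,0,-0.5],
  [0.0505,0.109,0.075,0,0,0,-0.5],
  [0.0505,0.109,0.065,0,0,0,-0.5],
  [0.0505,0.109,0.065,0,0,0,-0.5],
])

```text
t: 12.88
eef_pos: [0.6132, 0.0797, 0.1159]
tool_rot: [-0.001, 0.841, 0.541, -0.003]
contact_force: [-0.9, -0.1, -0.3]
gripper_width: 0.745
```

```bash
python3 look.py g1 190,130,160,120 180,140,150,120;
```

```text
12.9833 [0.6151 0.0789 0.1186] [-0.1 -0.5 -0.4] 0.749
```

View pics/g1.png

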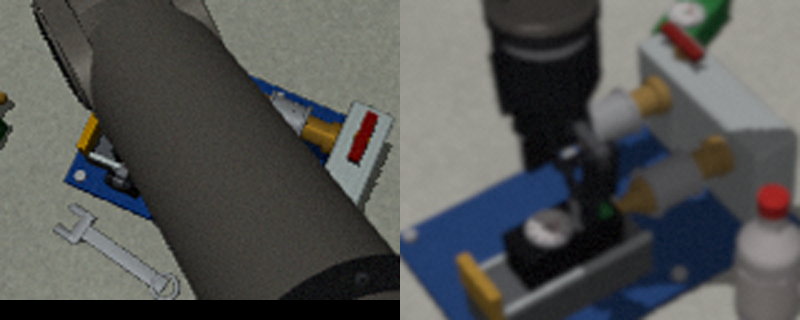

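>>> step_arm([
  [0,0,-0.01,0,0,0,-0.5],
  [0,0,-0.02,0,0,0,-0.5],
  [0,0,-0.03,0,0,0,-0.5],
  [0,0,-0.04,0,0,0,-0.5],
  [0,0,-0.048,0,0,0,-0.5],
  [0,0,-0.048,0,0,0,-0.5],
])

```text
t: 13.48
eef_pos: [0.614, 0.08, 0.0684]
tool_rot: [-0.001, 0.841, 0.541, -0.002]
contact_force: [0.5, -0.5, -0.4]
gripper_width: 0.75
```

```bash
python3 look.py g2 190,130,160,120 180,140,150,120;
```

```text
13.5833 [0.6151 0.0805 0.0703] [0.1 0.1 0.4] 0.749
```

View pics/g2.png

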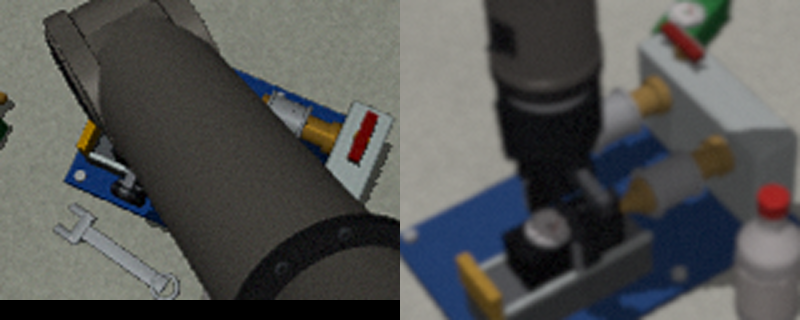

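The fingers straddle the housing (side crop (590,230)). Gripping.

>>> step_arm([
  [0,0,0,0,0,0,0.2],
  [0,0,0,0,0,0,0.5],
  [0,0,0,0,0,0,1],
  [0,0,0,0,0,0,1],
  [0,0,0,0,0,0,1],
  [0,0,0,0,0,0,1],
  [0,0,0,0,0,0,1],
], force=60)

```text
t: 14.17
eef_pos: [0.6157, 0.0808, 0.0716]
tool_rot: [0.0, 0.841, 0.541, 0.0]
contact_force: [-2.0, -0.1, 7.2]
gripper_width: 0.455
```

>>> step_arm([
  [0.001,0.002,0,0,0,0,1],
  [0.002,0.005,0,0,0,0,1],
  [0.004,0.009,0,0,0,0,1],
  [0.006,0.013,0,0,0,0,1],
  [0.006,0.013,0,0,0,0,1],
  [0.006,0.013,0,0,0,0,1],
])

```text
t: 14.67
eef_pos: [0.6193, 0.0887, 0.0716]
tool_rot: [0.002, 0.842, 0.54, -0.004]
contact_force: [-11.3, -10.5, 18.9]
gripper_width: 0.451
```

```bash
python3 look.py g3 190,130,160,120 180,140,150,120;
```

```text
14.7667 [0.6193 0.0887 0.0717] [-11.8  -9.6  18.5] 0.457
```

View pics/g3.png

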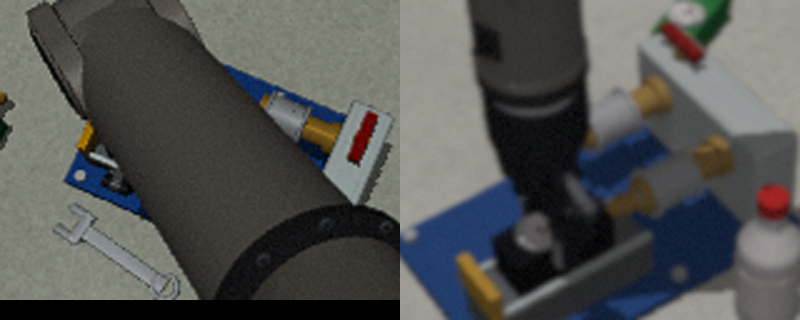

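Friction resists, because I'm pressing down slightly. I relieve that by 2 mm up, shift a little sideways, and continue outwards.

>>> step_arm([
  [0,0,0.001,0,0,0,1],
  [-0.001,0.0005,0.002,0,0,0,1],
  [-0.001,0.0005,0.003,0,0,0,1],
  [0,0.0025,0.003,0,0,0,1],
  [0,0.0025,0.003,0,0,0,1],
])

```text
t: 15.18
eef_pos: [0.6216, 0.0968, 0.0735]
tool_rot: [-0.0, 0.841, 0.541, 0.0]
contact_force: [-0.3, -1.3, -4.0]
gripper_width: 0.45
```

```bash
python3 look.py g4 190,130,160,120 200,165,100,80;
```

```text
15.2833 [0.6214 0.0965 0.0735] [-0.2  0.1 -2.3] 0.454
```

View pics/g4.png

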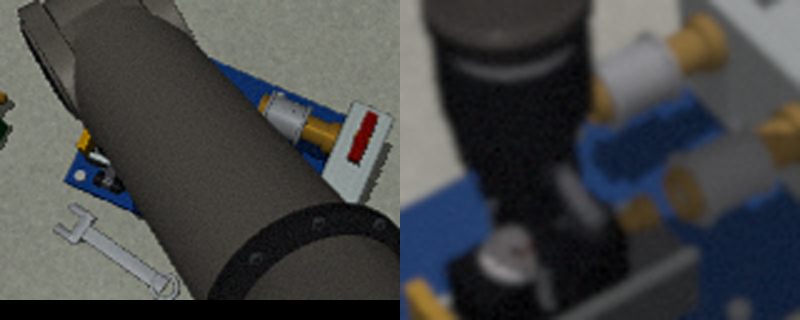

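The plug is clear of the nose (gap at side crop (660,210)). Lifting.

>>> step_arm([
  [0,0,0.01,0,0,0,1],
  [0,0,0.03,0,0,0,1],
  [0,0,0.06,0,0,0,1],
  [0,0,0.1,0,0,0,1],
  [0,0,0.126,0,0,0,1],
  [0,0,0.126,0,0,0,1],
])

```text
t: 15.78
eef_pos: [0.6251, 0.0975, 0.2074]
tool_rot: [0.002, 0.841, 0.541, 0.005]
contact_force: [0.6, 0.9, -2.7]
gripper_width: 0.454
```

>>> step_arm([
  [-0.174,-0.429,0.0,0,0,26,1],
  [-0.174,-0.429,0.0,0,0,26,1],
  [-0.174,-0.429,0.0,0,0,26,1],
  [-0.174,-0.429,0.0,0,0,26,1],
  [-0.174,-0.429,0.0,0,0,26,1],
  [-0.174,-0.429,0.0,0,0,26,1],
  [-0.174,-0.429,0.0,0,0,26,1],
  [-0.174,-0.429,0.0,0,0,26,1],
  [-0.174,-0.429,0.0,0,0,26,1],
  [-0.174,-0.429,0.0,0,0,26,1],
])

```text
t: 16.62
eef_pos: [0.4635, -0.2911, 0.1996]
tool_rot: [-0.0, 0.698, 0.716, -0.0]
contact_force: [-0.2, -1.1, -3.0]
gripper_width: 0.456
```

>>> step_arm([
  [-0.024,-0.06,0,0,0,0,1],
  [-0.024,-0.06,0,0,0,0,1],
  [-0.024,-0.06,0,0,0,0,1],
])

```text
t: 16.87
eef_pos: [0.4366, -0.3565, 0.1991]
tool_rot: [-0.0, 0.702, 0.713, -0.002]
contact_force: [0.4, 0.1, -3.4]
gripper_width: 0.452
```

I overshot slightly, so I correct and then look.

>>> step_arm([
  [0.01,0.024,0,0,0,0.5,1],
  [0.01,0.024,0,0,0,0.5,1],
  [0.01,0.024,0,0,0,0.5,1],
  [0.01,0.024,-0.03,0,0,0.5,1],
  [0.01,0.024,-0.06,0,0,0.5,1],
  [0.01,0.024,-0.08,0,0,0.5,1],
  [0.01,0.024,-0.08,0,0,0.5,1],
])

```text
t: 17.45
eef_pos: [0.4479, -0.3239, 0.1155]
tool_rot: [-0.004, 0.695, 0.719, -0.001]
contact_force: [0.1, 0.5, -4.7]
gripper_width: 0.452
```

```bash
python3 look.py p1 340,180,150,130 300,90,170,140;
```

```text
17.55 [ 0.4509 -0.3253  0.1196] [ 1.  -0.1 -2.1] 0.455
```

View pics/p1.png

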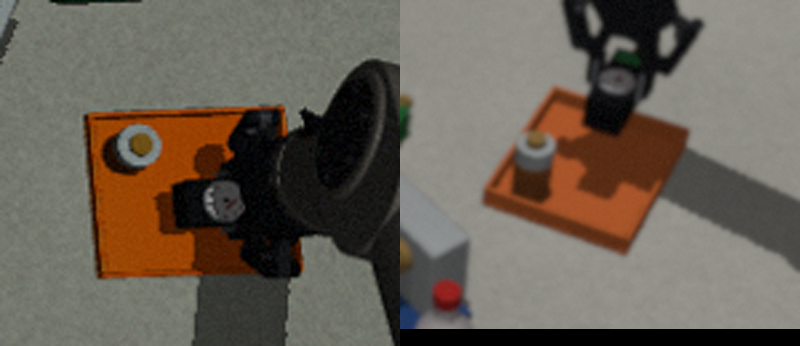

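The gauge is held level with its dial up over the tray (top crop (215,203)), and the bowl is well clear at (135,145). Lowering.

>>> step_arm([
  [-0.003,-0.006,-0.02,0,0,0,1],
  [-0.003,-0.006,-0.045,0,0,0,1],
  [-0.003,-0.006,-0.065,0,0,0,1],
  [-0.003,-0.006,-0.078,0,0,0,1],
  [-0.003,-0.006,-0.084,0,0,0,1],
  [-0.003,-0.006,-0.084,0,0,0,1],
  [-0.003,-0.006,-0.084,0,0,0,1],
])

```text
t: 18.13
eef_pos: [0.4491, -0.332, 0.0369]
tool_rot: [0.001, 0.695, 0.719, 0.0]
contact_force: [0.0, -0.0, -3.6]
gripper_width: 0.451
```

```bash
python3 look.py p2 340,180,150,130 300,90,170,140;
```

```text
18.2333 [ 0.4492 -0.3321  0.0372] [ 0.2 -0.3 -2.4] 0.458
```

View pics/p2.png

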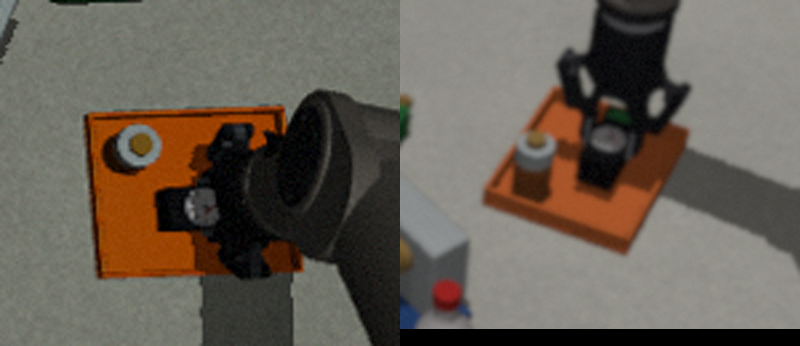

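>>> step_arm([
  [0,0,-0.004,0,0,0,1],
  [0,0,-0.007,0,0,0,1],
  [0,0,-0.009,0,0,0,1],
  [0,0,-0.011,0,0,0,1],
  [0,0,-0.012,0,0,0,1],
  [0,0,-0.012,0,0,0,1],
])

```text
t: 18.73
eef_pos: [0.448, -0.3315, 0.0237]
tool_rot: [-0.0, 0.695, 0.719, -0.0]
contact_force: [0.6, -0.5, -3.0]
gripper_width: 0.456
```

>>> step_arm([
  [0,0,-0.001,0,0,0,1],
  [0,0,-0.0015,0,0,0,1],
  [0,0,-0.0015,0,0,0,1],
])

```text
t: 18.98
eef_pos: [0.4482, -0.3316, 0.0236]
tool_rot: [0.0, 0.695, 0.719, -0.0]
contact_force: [-3.6, 2.2, 12.4]
gripper_width: 0.454
```

On the tray floor. Releasing with a small opening, then straight up.

>>> step_arm([
  [0,0,0,0,0,0,-0.05],
  [0,0,0,0,0,0,-0.25],
  [0,0,0,0,0,0,-0.25],
  [0,0,0,0,0,0,-0.25],
  [0,0,0.015,0,0,0,-0.25],
  [0,0,0.04,0,0,0,-0.25],
  [0,0,0.08,0,0,0,-0.25],
  [0,0,0.12,0,0,0,-0.25],
  [0,0,0.16,0,0,0,-0.25],
  [0,0,0.18,0,0,0,-0.25],
])

```text
t: 19.82
eef_pos: [0.45, -0.3323, 0.2072]
tool_rot: [0.003, 0.695, 0.719, 0.001]
contact_force: [1.2, -0.9, -0.4]
gripper_width: 0.625
```

>>> step_arm([
  [-0.03,-0.2,0.02,0,0,0,-0.25],
  [-0.03,-0.2,0.02,0,0,0,-0.25],
  [-0.03,-0.2,0.02,0,0,0,-0.25],
  [-0.03,-0.2,0.02,0,0,0,-0.25],
  [-0.03,-0.2,0.02,0,0,0,-0.25],
  [-0.03,-0.2,0.02,0,0,0,-0.25],
  [-0.03,-0.2,0.02,0,0,0,-0.25],
])

```text
t: 20.4
eef_pos: [0.4164, -0.5341, 0.2216]
tool_rot: [-0.0, 0.696, 0.718, -0.0]
contact_force: [0.2, 0.9, -0.7]
gripper_width: 0.626
```

```bash
python3 look.py e1 150,120,320,190 150,90,290,230;
```

```text
20.5 [ 0.4186 -0.5304  0.2217] [0.2 0.4 0. ] 0.627
```

View pics/e1.png

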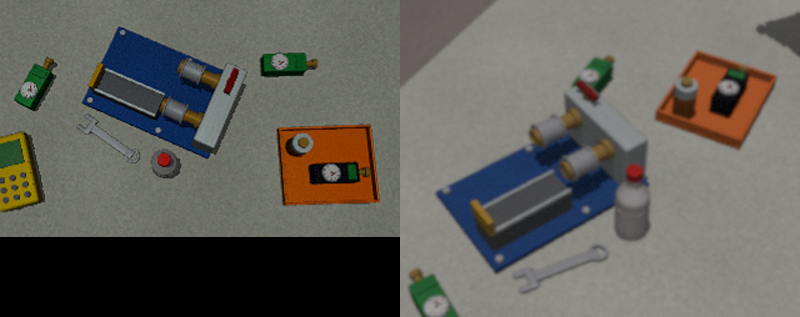

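```bash
python3 - <<'E'
import cv2,numpy as np
t=cv2.imread('pics/raw_e1_top.png');t0=cv2.imread('pics/top0.png')
def z(i,x,y,w,h):return cv2.resize(i[y:y+h,x:x+w],(390,290),interpolation=cv2.INTER_CUBIC)
s=cv2.imread('pics/raw_e1_side.png');s0=cv2.imread('pics/side0.png')
a=np.hstack([z(t,360,210,105,78),z(s,325,115,105,78)]);b=np.hstack([z(t,205,155,150,112),z(t0,205,155,150,112)])
cv2.imwrite('pics/e2.png',np.vstack([a,b]))
E
```

```text
(no output)
```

View pics/e2.png

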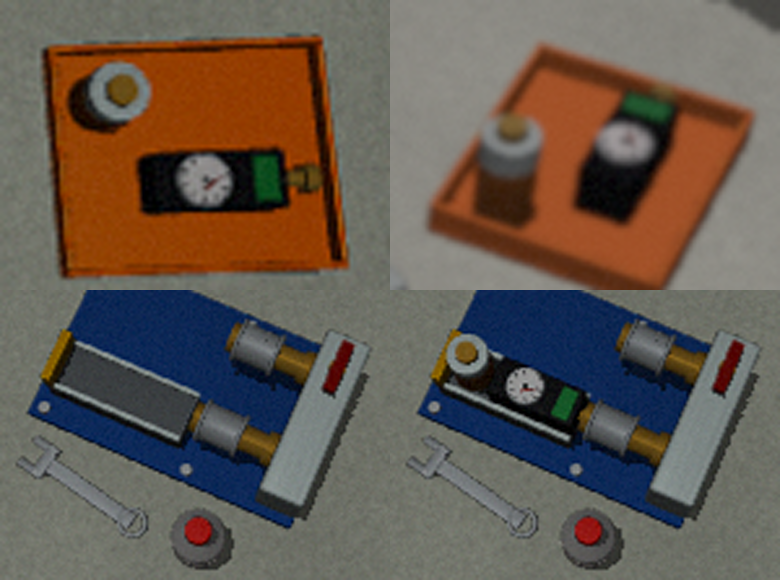

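The gauge lies flat in the tray, dial up, with its plug just inside the wall (310,178). The bowl stands upright at (120,92). The sleeve is home at (222,428), in the same place as before, and the bottle, wrench and second coupler have not moved. Handing in.

```bash
python3 -c "
from station import bot
print(bot.hand_in())"
```

```text
the job is handed in; nothing more can be done
None
```

The job is handed in, about 20.5 s into the 61 s limit. No verdict was reported.

1. **Filter bowl:** I lifted it off the bed and stood it upright in the orange tray.
2. **Sleeve:** I pulled it back about 13.9 mm; the gauge had already popped out when I checked at about 9 mm. I let go with the sleeve fully back, and it snapped forward.
3. **Gauge:** I drew it about 17 mm straight out until the plug was clear of the nose, lifted it, and set it in the tray, dial up.

**Last checks (both cameras):**
- The bowl is upright and the gauge is flat, dial up, with its plug just inside the tray wall.
- The sleeve sits at its home position, and the gripper is clear of everything.
- The bottle, wrench and second coupler look the same as in the first picture. The calibrator was not compared before and after, but nothing went near it.

**Disagreements:**
- The networks' positions differed by up to 8 mm between the two cameras for most parts, and by more for the tray. I used a fit of the station's edges instead, which agreed to about 2 mm.
- While drawing the gauge out I was pressing it lightly onto the bed, with a wrist force of about 24 N. I eased it by raising the tool command about 3 mm.

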